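# Set the vise gap with a gauge blade

## Robot

A 7-joint arm with a two-finger parallel gripper is mounted at the origin on the work surface. World frame = base frame: x ahead of the robot, y to its left, z up, the work surface at z = 0. Lengths are in m, angles in rad, forces in N, time in s.
With the tool pointing down it reaches from about 0.35 to 0.775 m from the base axis. Payload 3.1 kg.
Tool frame: the origin (TCP) lies between the finger pads; the fingertips stand 22 mm ahead of it and the grasp point (between the pads) lies 3 mm ahead of it; z points along the fingers, y is the line along which they close (so a half turn about z gives the same grasp; the last joint's range is limited). The gripper opens to 85 mm and grips with 20 to 120 N. Pads are 22 mm wide; open, the fingers measure 114 mm over their backs; the gripper's body (76 mm by 85 mm) begins 54 mm behind the grasp point. The pads swing forward as they close: fully open they stand 13 mm farther back than shut.
Start: joints at [-1.317, 0.311, 0.014, 1.512, -0.004, 1.319, -0.027], TCP at [0.16, 0.526, 0.253] pointing down, gripper open.
Joint ranges: [-2.7, 2.7], [-0.3, 1.91], [-1.27, 1.3], [0.12, 2.57], [-1.44, 4.58], [0.2, 2.03], [-3.05, 3.05]. Speed limits (rad/s): [2.79, 2.79, 3.14, 3.14, 3.14, 3.14, 3.14].

## Interface

Orientations are given as a unit quaternion [w, x, y, z].
In Python, from cell import ctrl, solver, snapshot, calibration, ticket, telemetry gives the robot as it stands. Calls block until the motion is done:
- ctrl.goto(position, orientation): joint-space move of the TCP to a pose.
- ctrl.move_straight(position, velocity=0.15, rot=None): straight line of the TCP; rot=None keeps the orientation; velocity is the mean speed in m/s.
- ctrl.move_j(angles): joint-space move.
- ctrl.release() and ctrl.close_gripper(grip_force=None): open the fingers fully, or close them until they stop; grip_force is the grip in N (None keeps the last).
- ctrl.sleep(seconds).
- solver.inverse_kinematics(position, orientation): joint angles nearest the present ones, or None.
- snapshot(name): name is "side" or "top" or "wrist"; returns the picture (384x512x3 uint8, red, green, blue); there is no depth.
- calibration(name): a dict with "vertical_fov" (degrees; the focal length in pixels is half the picture's height over the tangent of half this angle, whatever the lens; pixels are square), "cx", "cy" (the principal point, pixels), "pose" (4x4, takes a point from camera to world coordinates); the wrist camera has in their place "mount" (4x4, takes a point from camera to tool coordinates, whose origin is the TCP and whose axes are the flange's). Camera axes: x right, y up, looking along -z (the intrinsics and any distortion apply to the point x, -y, -z); pixel columns grow to the right and rows downward; lengths in m; the calibration is good to about 2 mm. The wrist camera is an equidistant fisheye: a pixel r from the principal point sees the ray r / f radians off the axis. A picture is of the moment at which its call begins: read the wrist's pose just before it. calibration takes no time and is no camera call.
A pose or a line that the arm cannot do raises ctrl.IKError and nothing moves.
- ticket.job_done(): hands the job in; it is judged then, once.
Readings, each from a call of its own:
- telemetry.read_clock(): time.
- telemetry.read_q(): joint angles.
- telemetry.read_qd(): joint speeds.
- telemetry.read_joint_efforts(): joint torques, N m.
- telemetry.read_tool_pos(): TCP position.
- telemetry.read_eef_rot(): TCP orientation.
- telemetry.read_force(): force on the tool from outside, world axes, zero at the start.
- telemetry.read_ft_torque(): the same for the moment, N m.
- telemetry.read_opening(): opening from 0.0 (shut) to 1.0 (fully open).
- telemetry.read_finger_force(): force on a finger pad.
Only numpy, scipy, OpenCV 4.12 (cv2) and the standard library are available. Lean on these libraries where they do the work, as an engineer would, in place of code of your own. Each camera call takes 0.05 s, during which the arm holds its last target. There are 200 camera calls.

## Task

Take the gauge with the flat paddle handle out of its wooden stand and lower its blade, without dropping it, all the way down between the vise jaws until its flange rests on both jaw tops. Then slide the vise's moving jaw, which has a push post, until the blade is held between both jaws, and leave the gauge standing there upright. Leave the other two gauges and the brass cup where they are.

Things in the scene. Friction and masses are not known exactly. Their poses are not given: they have to be found in the camera images.
- gauge_flat: Steel gauge, about 0.2 kg. Flange 34 (x) x 44 (y) x 6 mm; above it a flat paddle handle 30 (x) x 12 (y) x 42 mm (top 48 mm above origin); below it a blade 24 (x) x 6 (y, thickness) x 25 mm long. Origin: centre of the flange's underside; z up. Same after a half turn. Starts upright in any one of the stand's three slots, flange on the stand's top.
- gauge_round: The gauge not wanted, with a round upright handle 24 mm across and 40 mm high on a like flange, blade 4 mm thick; in another slot of the stand. Origin as for the flat one. To be left alone.
- gauge_tee: The gauge not wanted, with a T handle: a thin stem and a crossbar 44 mm long, 12 mm thick, its top 46 mm above the flange's underside, blade 9 mm thick; in another slot of the stand. Origin as for the flat one. To be left alone.
- stand: Fixed wooden gauge stand, 190 (x) x 60 (y) x 45 mm high, origin at the centre of its underside. Three slots 31 (x) x 15 (y) mm, 32 mm deep, in a row along its x axis at x = -60, 0 and 60 mm. The gauges stand in them with their x axes along the stand's x within about 0.06 rad.
- vise: Fixed grey bench vise. Base 90 (x) x 180 (y, from -50 to +130) x 20 mm. Fixed jaw 70 mm long (x), from y = -35 to 0, its top 65 mm above the table. Origin: on the table under the fixed jaw's face and its mid-length. The sliding jaw stands at +y and moves along y. It may stand on the robot's left or right, turned up to 0.35 rad.
- gap (a point): Upper edge of the fixed jaw's face at mid-length, 65 mm above the table; axes as the vise's. The gap is at +y of it, between y = 0 and y = the jaw joint's value, 70 mm long (x), 45 mm deep; both jaw tops are level with this point.
- jaw (a joint): Width of the gap in m, from 0 to 0.030; at the start 0.011 to 0.017. The jaw slides with about 3 N of friction and stays where it is left. Pushing its post towards -y of the vise narrows the gap.
- post_top (a point): Centre of the top of the sliding jaw's push post, 74 mm above the table. The post is an upright steel block 30 (x) x 16 (y) x 40 mm high, centred 80 mm at +y of the sliding jaw's face; 32 mm is free between it and the 40 mm thick jaw block, and beyond its +y face all is open. It moves with the jaw.
- cup: Small brass cup, 48 mm across, 50 mm high, upright between the stand and the vise; origin at the centre of its underside. To be left alone.
Mind the look-alikes: they are no part of the job. Leave any green or red look-alike of the gauge_flat alone.

How it is judged:
By the outcome, as a careful person would: the job done as asked, in the order asked, and still so for the second after the job is handed in, with the robot touching nothing.
It also fails if it takes over 58 s, if anything falls off the work surface, if the arm or the gripper's body presses on something with over 40 N, if the wrist force passes 120 N, or if a joint passes its speed limit or range.

## Working session

There is one attempt and no reset: what is moved stays moved. The work goes in short steps, each a Python script; the robot and the scene stay as the last script left them, time stands still between calls to the robot, and variables do not carry over. Pictures are saved under pics/ and viewed, at most 10 in all, crops included, and the job is handed in when it is done.

```bash
ls; mkdir -p pics
python3 - <<'E'
from cell import *
import cv2,numpy as np
for n in ["side","top","wrist"]:
    c=calibration(n); print(n,{k:(np.round(v,4).tolist() if not isinstance(v,str) else v) for k,v in c.items()})
    im=snapshot(n); cv2.imwrite(f"pics/{n}0.png",im[...,::-1])
a=cv2.imread("pics/top0.png")
cv2.imwrite("pics/top0b.png",cv2.resize(a,(800,600),interpolation=cv2.INTER_CUBIC))
print(telemetry.read_tool_pos(),telemetry.read_eef_rot(),telemetry.read_clock())
E
```

```text
pics
side {'vertical_fov': 48.7396, 'cx': 267.0089, 'cy': 188.2073, 'pose': [[0.9851, 0.0709, -0.157, 0.3908], [-0.1709, 0.5137, -0.8408, -0.8147], [0.021, 0.855, 0.5181, 0.5944], [0.0, 0.0, 0.0, 1.0]]}
top {'vertical_fov': 50.9289, 'cx': 259.2301, 'cy': 192.6496, 'pose': [[0.0225, 0.9841, -0.1763, 0.3775], [-0.9995, 0.0259, 0.0169, -0.0054], [0.0212, 0.1758, 0.9842, 0.9993], [0.0, 0.0, 0.0, 1.0]]}
wrist {'vertical_fov': 65.7065, 'cx': 256.136, 'cy': 192.3418, 'mount': [[0.0002, 0.9614, 0.2751, 0.0704], [1.0, -0.0001, -0.0005, 0.0002], [-0.0005, 0.2751, -0.9614, -0.1207], [0.0, 0.0, 0.0, 1.0]]}
[0.16014845 0.52562681 0.2524705 ] [-1.12044823e-04  1.47338921e-01  9.89085641e-01 -9.08046311e-04] 0.15
```

View pics/top0b.png

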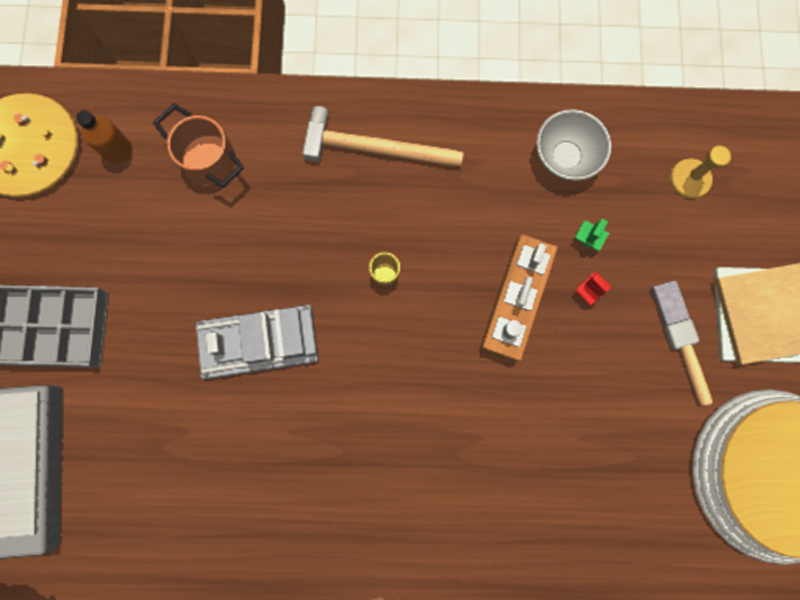

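View pics/side0.png

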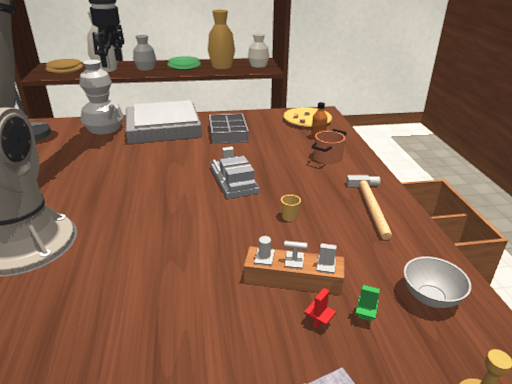

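Top view at 800x600 scale. Candidates for the flat gauge:
- Steel gauge in the far slot, (537,257), side view (327,258): a wide upright plate.
- Steel gauge in the middle slot, (520,293), side view (295,250): a T crossbar.
- Steel gauge in the near slot, (511,330), side view (264,247): a round knob.
- Green look-alike at (593,235) and red look-alike at (593,289), both on the table.

I choose the far-slot gauge, which has the flat paddle. The vise is at about (257,342) with its post on the left (world +y), and the cup is at (385,268). Next I'll get coarse positions and look with the wrist camera.

```bash
cat > h.py <<'E'
from cell import *
import cv2, numpy as np
from scipy.spatial.transform import Rotation as R
def rot(q): return R.from_quat(np.roll(q,-1)).as_matrix()
def down(yaw):   # tool z down, tool x at yaw
    return np.array([0,np.cos(yaw/2),np.sin(yaw/2),0])
def campose(n,tp=None,tq=None):
    c=calibration(n)
    if n!="wrist": return np.array(c["pose"])
    T=np.eye(4); T[:3,:3]=rot(tq); T[:3,3]=tp
    return T@np.array(c["mount"])
def cast(n,uv,z,T):   # pixels -> world points on plane z
    c=calibration(n); f=192/np.tan(np.radians(c["vertical_fov"])/2)
    d=(np.atleast_2d(uv).astype(float)-[c["cx"],c["cy"]])
    if n=="wrist":
        r=np.linalg.norm(d,axis=1,keepdims=True); th=r/f
        d=np.hstack([d/np.maximum(r,1e-9)*np.sin(th),np.cos(th)])
    else: d=np.hstack([d/f,np.ones((len(d),1))])
    w=(d*[1,-1,-1])@T[:3,:3].T; o=T[:3,3]
    return o+w*((z-o[2])/w[:,2])[:,None]
def look(name):
    p,q=telemetry.read_tool_pos(),telemetry.read_eef_rot()
    im=snapshot("wrist")[...,::-1].copy()
    cv2.imwrite(f"pics/{name}.png",im); np.savez(f"pics/{name}.npz",p=p,q=q)
    return im,campose("wrist",p,q)
def load(name):
    d=np.load(f"pics/{name}.npz"); return cv2.imread(f"pics/{name}.png"),campose("wrist",d["p"],d["q"])
E
python3 - <<'E'
from h import *
T=campose("top"); s=.64
P=lambda u,v,z: cast("top",[[u*s,v*s]],z,T)[0].round(3)
print("stand corners",P(520,236,.045),P(556,244,.045),P(522,361,.045),P(482,350,.045))
fl=P(537,263,.051); print("flat",fl,"round",P(511,335,.051))
print("vise jaw/post",P(262,309,.065),P(270,362,.065),P(213,343,.074),"cup",P(385,268,.05))
for nm,pos,yaws in [("stand",fl,(-.32,np.pi-.32)),("vise",P(266,336,.065),(.1,np.pi+.1,-np.pi+.1))]:
  for yw in yaws:
    for z in (.08,.26): 
      q=solver.inverse_kinematics([pos[0],pos[1],z],down(yw)); print(nm,yw,z,None if q is None else np.round(q,2))
E
```

```text
stand corners [ 0.657 -0.2    0.045] [ 0.646 -0.257  0.045] [ 0.46  -0.202  0.045] [ 0.476 -0.141  0.045]
flat [ 0.613 -0.225  0.051] round [ 0.499 -0.184  0.051]
vise jaw/post [0.527 0.192 0.065] [0.448 0.176 0.065] [0.473 0.259 0.074] cup [0.598 0.01  0.05 ]
stand -0.32 0.08 [-0.21  0.83  0.94  1.45 -0.69  1.21 -1.08]
stand -0.32 0.26 [-0.25  0.73  1.12  1.2  -0.64  1.57 -1.14]
stand 2.8215926535897933 0.08 [-0.14  0.77  0.78  1.45 -0.56  1.16  1.98]
stand 2.8215926535897933 0.26 [-0.21  0.69  1.02  1.2  -0.57  1.54  1.96]
vise 0.1 0.08 [-0.85  0.47  0.6   1.84 -0.33  0.93 -1.57]
vise 0.1 0.26 [-0.9   0.28  0.65  1.6  -0.17  1.32 -1.7 ]
vise 3.241592653589793 0.08 [-0.63  0.43  0.3   1.83 -0.16  0.91  1.42]
vise 3.241592653589793 0.26 [-0.67  0.25  0.35  1.59 -0.09  1.32  1.36]
vise -3.041592653589793 0.08 [-0.63  0.43  0.3   1.83 -0.16  0.91  1.42]
vise -3.041592653589793 0.26 [-0.67  0.25  0.35  1.59 -0.09  1.32  1.36]
```

Run:
```python
from h import *
ctrl.goto([.485,.205,.23],down(np.pi+.17)); print(telemetry.read_clock())
a,_=look("v1")
ctrl.goto([.60,-.222,.23],down(np.pi-.32)); print(telemetry.read_clock())
b,_=look("s1")
cv2.imwrite("pics/both.png",cv2.resize(np.hstack([a,b]),(800,300),interpolation=cv2.INTER_AREA))
cv2.imwrite("pics/s1c.png",cv2.resize(b[60:330,110:430],(800,600)[::1]))
```

```text
1.825
3.5
```

View pics/v1.png

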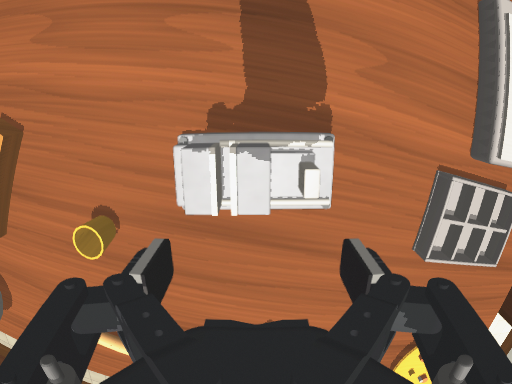

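View pics/s1.png

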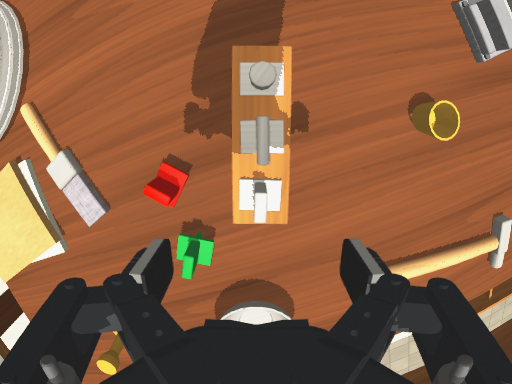

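The left picture (v1) shows the vise: fixed jaw at x≈180–215, gap at about 215–235, sliding jaw to 270 and post at (311,182). s1 shows the stand: flat paddle gauge at (260,198), tee at (263,140), round at (262,75), green at (195,253) and red at (167,184). Next is one close crop of both the choice and the gap.

Run:
```python
from h import *
a=cv2.imread("pics/v1.png")[125:225,170:340]; b=cv2.imread("pics/s1.png")[165:235,220:300]
A=cv2.resize(a,None,fx=4.7,fy=4.7,interpolation=cv2.INTER_NEAREST)[:,:799]   # 1px=4.7
B=cv2.resize(b,None,fx=1.8,fy=1.8,interpolation=cv2.INTER_NEAREST)
out=np.zeros((600,800,3),np.uint8); out[:470,:A.shape[1]]=A; out[472:598,:B.shape[1]]=B
cv2.imwrite("pics/crop.png",out)
g=cv2.imread("pics/v1.png",0)
for r in (165,185,200): print(r,g[r,205:245].tolist())
g=cv2.imread("pics/s1.png",0)
for r in (185,190,207): print(r,g[r,228:295].tolist())
print(g[160:228,246].tolist()); print(g[160:228,275].tolist()); print(g[160:228,260].tolist())
```

```text
165 [229, 229, 229, 230, 243, 247, 247, 247, 247, 247, 218, 100, 100, 100, 99, 104, 139, 165, 230, 230, 230, 231, 231, 231, 238, 246, 247, 247, 247, 247, 246, 167, 211, 229, 227, 228, 228, 227, 227, 227]
185 [227, 227, 229, 229, 229, 229, 244, 246, 246, 246, 246, 208, 99, 100, 99, 98, 111, 170, 224, 226, 230, 231, 231, 232, 235, 244, 247, 247, 247, 247, 246, 236, 193, 222, 228, 228, 228, 228, 228, 228]
200 [227, 227, 227, 227, 227, 226, 247, 246, 246, 246, 246, 246, 99, 99, 98, 101, 135, 195, 195, 196, 196, 197, 197, 197, 197, 225, 246, 246, 246, 246, 246, 244, 185, 217, 230, 229, 229, 229, 230, 229]
185 [108, 108, 108, 108, 148, 191, 192, 192, 192, 193, 185, 222, 246, 246, 246, 246, 246, 246, 246, 246, 246, 246, 246, 243, 190, 168, 147, 97, 99, 99, 101, 100, 101, 101, 101, 101, 100, 119, 224, 246, 246, 246, 246, 246, 246, 246, 246, 246, 246, 246, 246, 246, 244, 199, 172, 168, 164, 163, 171, 180, 168, 132, 107, 106, 106, 104, 104]
190 [107, 110, 112, 113, 152, 192, 192, 192, 192, 193, 180, 215, 246, 246, 246, 246, 246, 246, 246, 246, 246, 246, 246, 243, 189, 160, 132, 99, 101, 103, 1
[... 845 characters left out ...]
107, 106, 106, 105]
[184, 185, 184, 184, 184, 184, 183, 183, 183, 183, 183, 183, 182, 182, 182, 182, 182, 177, 116, 112, 178, 247, 247, 247, 246, 246, 246, 246, 246, 246, 246, 246, 246, 246, 246, 246, 246, 246, 246, 246, 246, 246, 246, 246, 246, 246, 246, 246, 246, 246, 245, 172, 174, 173, 174, 174, 173, 173, 171, 171, 171, 171, 171, 158, 114, 111, 109, 109]
[164, 164, 164, 163, 160, 179, 192, 192, 192, 192, 187, 128, 128, 128, 127, 127, 128, 127, 117, 111, 166, 166, 115, 99, 101, 101, 101, 101, 102, 102, 101, 103, 131, 215, 241, 246, 246, 246, 246, 246, 246, 245, 245, 246, 246, 246, 246, 246, 246, 246, 246, 246, 246, 245, 246, 245, 244, 244, 244, 244, 244, 243, 231, 177, 106, 112, 116, 118]
```

View pics/crop.png

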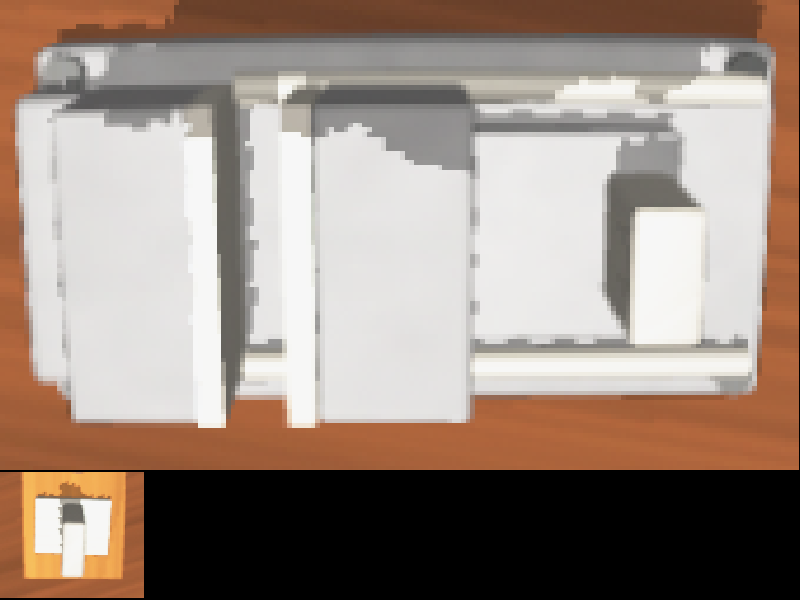

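The crop confirms the flat paddle in the far slot. The gap edges run from (215,144) to (218,216) on the fixed side and from (229,144) to (231,216) on the sliding side. The post top is at (312,184).

Run:
```python
from h import *
_,V=load("v1"); _,S=load("s1"); n=np.linalg.norm
yaw=lambda d: np.arctan2(d[1],d[0])
f=cast("wrist",[[217.7,215.5],[215.3,165],[216.25,185],[214.6,144.0]],.065,V)
s=cast("wrist",[[231.0,215.5],[229.1,165],[229.6,185],[229.5,144.0]],.065,V)
print(f.round(4),s.round(4)); print("len",n(f[0]-f[3]),n(s[0]-s[3]),"yaw",yaw(f[3]-f[0]),yaw(s[3]-s[0]))
print("jaw mid",(f[0]+f[3])/2,(s[0]+s[3])/2)
p=cast("wrist",[[305.1,169.3],[319.8,169.3],[319.4,198.4],[304.0,198.4]],.074,V); print("post",p.round(4),p.mean(0),n(p[0]-p[1]),n(p[1]-p[2]),yaw(p[1]-p[2]),yaw(p[0]-p[3]))
b=cast("wrist",[[(20/4.7)+170,125+95/4.7],[170+70/4.7,125+422/4.7]],.065,V)
c=cast("wrist",[[238.9,178.8],[280.8,180.2],[279.3,210.7],[238.6,209.3]],.051,S)
print("flange",c.round(4),c.mean(0),"x",n(c[0]-c[3]),n(c[1]-c[2]),"y",n(c[0]-c[1]),"yaw",yaw(c[0]-c[3]),yaw(c[1]-c[2]),yaw(c[0]-c[1]))
h=cast("wrist",[[254.3,193],[266.3,193],[265.9,222.8],[254.1,222.8]],.093,S); print("handle",h.mean(0),n(h[0]-h[1]),n(h[1]-h[2]),yaw(h[0]-h[3]))
```

```text
[[0.5267 0.1743 0.065 ]
 [0.4748 0.1647 0.065 ]
 [0.4948 0.1685 0.065 ]
 [0.4544 0.161  0.065 ]] [[0.5242 0.1878 0.065 ]
 [0.4726 0.1781 0.065 ]
 [0.4925 0.1817 0.065 ]
 [0.452  0.1753 0.065 ]]
len 0.07353127674681582 0.07327059969000427 yaw -2.9599694855642382 -2.970188735584841
jaw mid [0.49052068 0.16762411 0.065     ] [0.48814311 0.18158017 0.065     ]
post [[0.4623 0.2508 0.074 ]
 [0.4597 0.265  0.074 ]
 [0.4883 0.2713 0.074 ]
 [0.491  0.2559 0.074 ]] [0.47531697 0.26075901 0.074     ] 0.014461702389435392 0.02935019368909791 -2.9271058114717166 -2.9640917085077447
flange [[ 0.5962 -0.2358  0.051 ]
 [ 0.6112 -0.1949  0.051 ]
 [ 0.6428 -0.2061  0.051 ]
 [ 0.6277 -0.247   0.051 ]] [ 0.61949541 -0.22092938  0.051     ] x 0.03343591430132012 0.03357418913096935 y 0.043515380049710076 yaw 2.7999281568061942 2.801064669844614 -1.9212831758249616
handle [ 0.61969553 -0.22087965  0.093     ] 0.010824640753534667 0.028908929582262776 2.8173480677953884
```

Run:
```python
from h import *
q=down(2.800); g=np.array([.6195,-.2209,0])
ctrl.goto(g+[0,0,.16],q)
ctrl.move_straight(g+[0,0,.078],velocity=.08)
print(telemetry.read_tool_pos(),telemetry.read_force(),telemetry.read_clock())
ctrl.close_gripper(60); ctrl.sleep(.2)
print(telemetry.read_opening(),telemetry.read_finger_force(),telemetry.read_force(),telemetry.read_tool_pos())
ctrl.move_straight(g+[0,0,.12],velocity=.06); print(telemetry.read_force(),telemetry.read_opening())
ctrl.move_straight(g+[0,0,.22],velocity=.15)
v=np.array([.4893,.1746,0]); ctrl.goto(v+[0,0,.22],down(np.pi+.178))
ctrl.move_straight(v+[0,0,.135],velocity=.1)
print(telemetry.read_tool_pos(),telemetry.read_eef_rot(),telemetry.read_force(),telemetry.read_opening(),telemetry.read_clock())
a,_=look("v2"); s=snapshot("side")[...,::-1]; t=snapshot("top")[...,::-1]
i=np.zeros((600,800,3),np.uint8); i[:300,:400]=cv2.resize(a[90:270,136:376],(400,300)); i[:300,400:]=cv2.resize(s[120:240,180:340],(400,300)); i[300:,:400]=cv2.resize(a,(400,300)); i[300:,400:]=cv2.resize(t[130:265,280:460],(400,300))
cv2.imwrite("pics/v2m.png",i)
```

```text
[ 0.62003762 -0.22124415  0.07876433] [-0.59961153 -0.15662969 -0.2774598 ] 5.1167
0.13263220247006924 58.71766269207001 [0.20140537 0.81063767 0.51871571] [ 0.61958866 -0.22107795  0.07814976]
[ 0.51327937 -0.62250982 -3.00452645] 0.1370496865133902
[0.49003255 0.17469402 0.13567801] [ 7.98409084e-04 -8.87866174e-02  9.96050327e-01  2.14675327e-04] [ 0.41243579 -0.03504596 -2.83270354] 0.13289491350665067 10.1833
```

View pics/v2m.png

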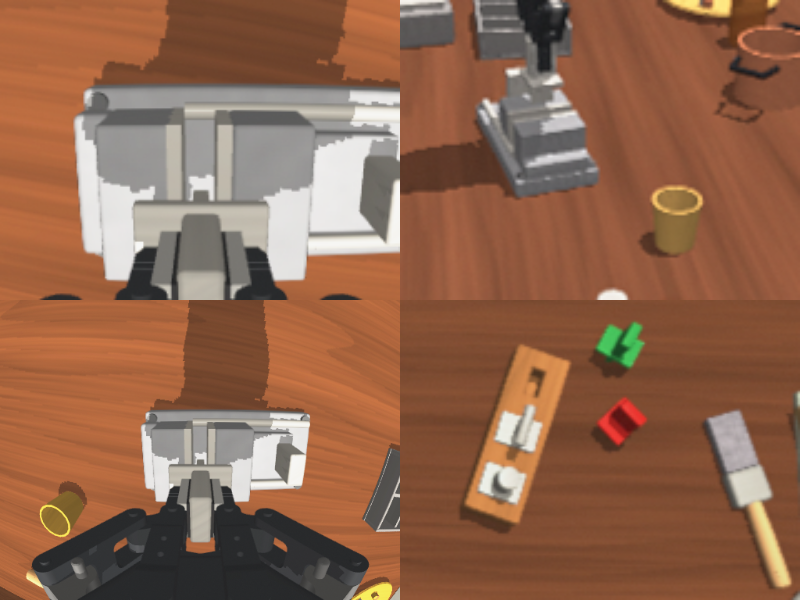

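The gauge is held. Its blade tip, at crop pixel (201,195), is centred between the gap edges at 182 and 217. The far slot is empty, and the other gauges and the cup haven't moved. Lowering now.

Run:
```python
from h import *
v=np.array([.4893,.1746,0]); F0=telemetry.read_force()
ctrl.move_straight(v+[0,0,.103],velocity=.04)
F=telemetry.read_force(); print(telemetry.read_tool_pos(),F,telemetry.read_clock())
if np.linalg.norm(F-F0)<6:
  for z in np.arange(.101,.0945,-.001):
    ctrl.move_straight(v+[0,0,z],velocity=.02); F=telemetry.read_force()
    print(round(z,4),telemetry.read_tool_pos().round(4),(F-F0).round(2))
    if F[2]-F0[2]>6: break
print(telemetry.read_opening(),telemetry.read_clock())
```

```text
[0.48953434 0.17464068 0.10320788] [-0.07413803  0.32438877 -2.83164207] 11.2833
0.101 [0.4892 0.1746 0.101 ] [0.88 0.15 0.4 ]
0.1 [0.4892 0.1746 0.1   ] [0.26 0.42 0.75]
0.099 [0.4892 0.1746 0.0989] [ 0.23  0.15 -0.82]
0.098 [0.4895 0.1746 0.0981] [1.53 0.44 0.35]
0.097 [0.4895 0.1747 0.098 ] [-0.73  0.04  8.13]
0.1335901585644246 12.5333
```

The flange contacts at exactly the expected height (TCP 0.098). Next: release, retract, and push the post.

Run:
```python
from h import *
v=np.array([.4893,.1746,0]); u=np.array([-np.sin(.178),np.cos(.178),0]); q=down(np.pi+.178)
ctrl.move_straight(v+[0,0,.098],velocity=.02)
ctrl.release(); ctrl.sleep(.2); print(telemetry.read_force(),telemetry.read_opening())
ctrl.move_straight(v+[0,0,.19],velocity=.08)
ctrl.close_gripper(40)
a,_=look("v3")
p=np.array([.4750,.2605,0])
ctrl.goto(p+u*.036+[0,0,.15],q)
ctrl.move_straight(p+u*.036+[0,0,.070],velocity=.08); ctrl.sleep(.2)
print(telemetry.read_tool_pos(),telemetry.read_force(),telemetry.read_opening(),telemetry.read_clock())
b,_=look("v4")
i=np.zeros((400,800,3),np.uint8); i[:300,:400]=cv2.resize(a[60:300,96:416],(400,300)); i[:300,400:]=cv2.resize(b,(400,300)); cv2.imwrite("pics/v34.png",i)
```

```text
[-0.00210068 -0.23229677 -0.49614012] 1.0003034356990326
[0.46894858 0.29616675 0.07053975] [-0.14557637 -0.15438196 -0.98505403] 0.001057419938689664 17.7417
```

View pics/v34.png

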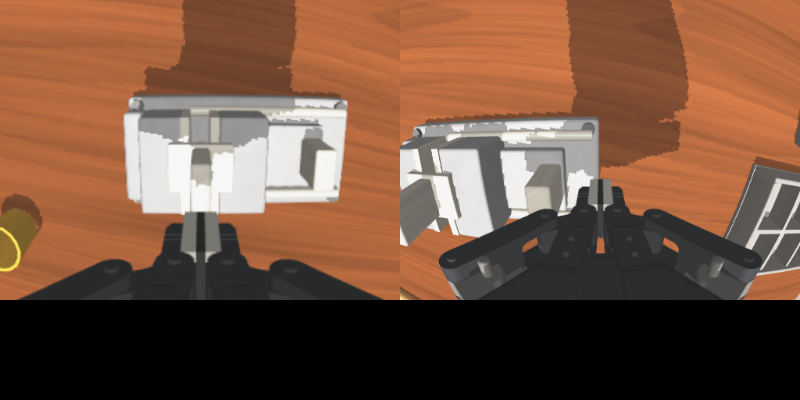

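The left picture shows the gauge standing over the gap at (200,165) with its flange on both jaws. The right one shows the closed fingers at (600,195), beyond the post at (545,185). Pushing in 1 mm steps.

Run:
```python
from h import *
u=np.array([-np.sin(.178),np.cos(.178),0]); p=np.array([.4750,.2605,0]); b=p+u*.036+[0,0,.070]
F0=telemetry.read_force()@u; prev=0
for k in range(1,32):
    ctrl.move_straight(b-u*.001*k,velocity=.02); ctrl.sleep(.05)
    F=telemetry.read_force()@u-F0; print(k,round((telemetry.read_tool_pos()-b)@u*1000,2),round(F,2))
    if F>14: break
print(telemetry.read_clock())
```

```text
1 -1.06 0.66
2 -2.08 0.21
3 -3.04 0.67
4 -4.07 0.87
5 -5.05 -0.68
6 -6.09 0.03
7 -7.07 0.41
8 -8.05 0.05
9 -9.06 -0.09
10 -10.08 0.02
11 -11.03 -0.25
12 -12.09 0.51
13 -13.06 0.12
14 -14.04 -0.61
15 -14.71 1.28
16 -14.9 3.09
17 -16.72 4.51
18 -18.15 3.66
19 -19.15 4.16
20 -20.1 3.26
21 -21.1 4.59
22 -22.13 4.51
23 -23.09 4.4
24 -23.12 5.01
25 -23.14 6.46
26 -23.15 7.55
27 -23.22 10.13
28 -23.24 11.96
29 -23.31 11.68
30 -23.33 12.94
31 -23.33 14.7
27.0917
```

The jaw travelled about 8.4 mm (14 mm → ~6 mm gap) and then met a hard stop, so the blade is clamped. Backing off and checking.

Run:
```python
from h import *
u=np.array([-np.sin(.178),np.cos(.178),0]); p=np.array([.4750,.2605,0]); b=p+u*.036+[0,0,.070]
ctrl.move_straight(b,velocity=.06); ctrl.move_straight(b+[0,0,.12],velocity=.12)
ctrl.goto([.489,.19,.25],down(np.pi+.178))
a,_=look("v5"); s=snapshot("side")[...,::-1]; t=snapshot("top")[...,::-1]
i=np.zeros((600,800,3),np.uint8); i[:300,:400]=cv2.resize(a[110:230,176:336],(400,300)); i[:300,400:]=cv2.resize(s[130:220,180:300],(400,300)); i[300:,:400]=cv2.resize(s,(400,300)); i[300:,400:]=cv2.resize(t,(400,300))
cv2.imwrite("pics/v5m.png",i); print(telemetry.read_clock())
```

```text
29.6167
```

View pics/v5m.png

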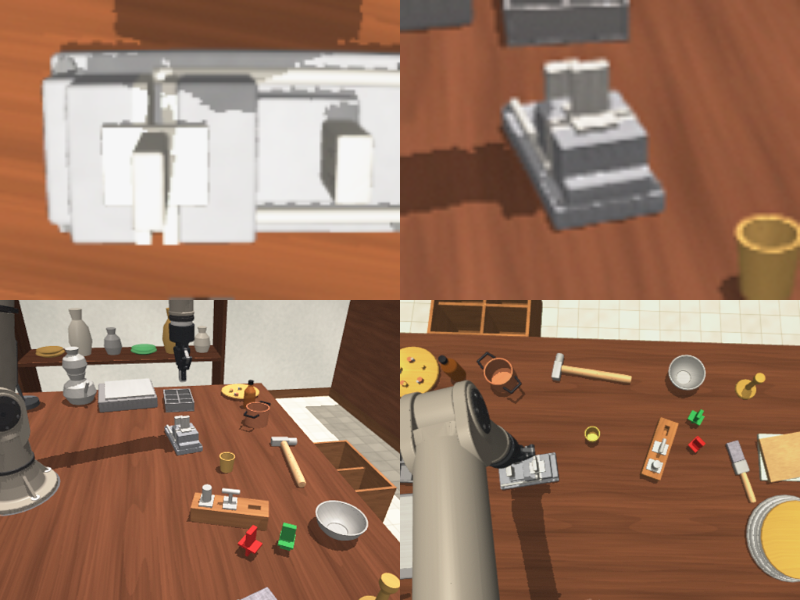

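The gauge at (155,165) in the crop stands upright and square, clamped with a narrow gap. The cup and the other two gauges are where they started, and the robot is touching nothing.

```bash
python3 -c "
from cell import *
print(ticket.job_done())"
```

```text
the job is handed in; nothing more can be done
None
```

The flat-paddle gauge stands upright in the vise, its flange on both jaw tops and its blade clamped between the jaws; the other two gauges and the cup were left where they were, and the job was handed in at about 30 s on the robot's clock.

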